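Latch the fusing kiln and start it with its refitted knob

ROBOT

A 7-joint arm with a two-finger parallel gripper is mounted at the origin on the work surface. World frame = base frame: x ahead of the robot, y to its left, z up, the work surface at z = 0. Lengths are in m, angles in degrees, forces in N, time in s.
With the tool pointing down it reaches from about 0.4 to 0.875 m from the base axis. Payload 6.5 kg.
Tool frame: the origin (TCP) lies midway between the tips of the shut fingers; the grasp point (between the pads) lies 19 mm behind it (env.grip_depth is the distance from the TCP to the grasp point, in m); z points along the fingers, y is the direction in which the jaws open and shut (so a half turn about z gives the same grasp; the last joint's range is limited). The gripper opens to 85 mm and grips with 20 to 120 N. Pads are 22 mm wide; open, the fingers measure 114 mm over their backs; the gripper's body (76 mm by 85 mm) begins 54 mm behind the grasp point. The pads swing forward as they close: fully open they stand 13 mm farther back than shut.
Start: joints at [72.754, 30.733, -0.252, 88.115, 0.149, 61.152, -4.079], TCP at [0.151, -0.632, 0.231] pointing down, gripper open.
Joint ranges: [-154.64, 154.64], [-21.42, 123.67], [-72.66, 72.17], [13.99, 137.28], [-74.86, 254.86], [10.95, 109.41], [-158.01, 158.01]. Speed limits (degrees/s): [136.94, 136.94, 180, 180, 180, 180, 180].

INTERFACE

Orientations are given as a 3x3 rotation matrix whose columns are the frame's x, y, z axes.
In Python, from workcell import env gives the robot as it stands.
- The arm moves only by the tool jog_arm, never from a script. Its argument "steps" is text: rows parted by semicolons, each of 7 numbers parted by spaces: the shift along the tool's x, y, z in cm, then the turn, a rotation vector about the tool's x, y, z in degrees, then the closure, from 0 (fully open) to 1 (shut). In form: tx ty tz wx wy wz grip; .... A call has 1 to 8 rows; each row shifts and turns the pose as measured when the row begins, along the tool's axes as they then stand; what a row does not reach is not made up. A row lasts 1/10 s, in which the tool goes at most 50 mm and 8.59 degrees, less where a joint would pass 70% of its speed; a pose out of reach is approached as far as the arm can. A call is refused whole if a number of a shift passes 5 or a number of a turn 8.59, either way. A call with a gripper value outside its range is refused whole. The fingers move at their own pace and stop on an object; the grip force is fixed at half the most. Time passes only in rows, so rows that do not move let the fingers close. It gives the time, the measured TCP pose, the force and the opening at its end, in the units of the state.
- env.state(): the state, without advancing time (a new reading comes with each control period).
- env.read_camera(name): name is "side" or "top" or "wrist"; returns a dict with "color" (480x640x3 uint8, red, green, blue), "fx", "fy", "cx", "cy" (pixels), "cam_to_world" (4x4, takes a point from camera to world coordinates). Camera axes: x right, y down, z forward; pixel columns grow to the right and rows downward; lengths in m; the calibration is good to about 2 mm. The wrist camera is an equidistant fisheye: a pixel r from the principal point sees the ray r / f radians off the axis. A picture is of the moment at which its call begins. There is no depth.
- env.close_job(): hands the job in, once; it reports no verdict.
The state is a dict: "time": time; "joint_pos": joint angles; "qd": joint speeds; "joint_torque": joint torques, N m; "tcp_pos": TCP position; "eef_rot": TCP orientation; "contact_force": force on the tool from outside, world axes, zero at the start; "ft_torque": the same for the moment, N m; "finger_gap": finger opening in m.
Only numpy, scipy, OpenCV 4.12 (cv2) and the standard library are available. Lean on these libraries where they do the work, as an engineer would, in place of code of your own. Each camera call takes 0.05 s, during which the arm holds its last target. There are 200 camera calls.

TASK

The glass is in the kiln and its door is shut: swing the raised latch bar on the kiln's door down until it rests in its catch. Then pick up the loose control knob, turn it so that its D-shaped bore matches the flat of the bare spindle on top of the controller box, push it fully home on the spindle and press knob and spindle right in to the stop, because the start is press-and-hold. Finish while still holding the knob pressed in, do not let it go, and leave the other things on the table undisturbed.

Things in the scene. Friction and masses are not known exactly. Their poses are not given: they have to be found in the camera images.
- latch (a joint): Angle in rad of the kiln's latch: a flat steel bar on the kiln's door, turning in the plane of the door's face about a level pivot. 0 = lying level, resting in its catch (latched); grows as the free end is raised, to 1.5 (nearly upright). Friction holds it where it is left while raised; below about 0.4 rad it drops by its own weight. Under 2 N at the handle moves it.
- latch_handle (a point): Middle of the latch's handle: a round black bar, 18 mm in diameter, 50 mm long, standing straight out from the door at the free end of the latch bar, 115 mm from the pivot (this point: 55 mm out from the kiln's case). Swings with the latch; x axis level into the kiln, along the handle; y axis along the bar from pivot to handle.
- latch_hinge (a point): Fixed point on the latch's pivot axis, 175 mm above the table, as far out from the kiln as the handle's middle. x axis: level, into the kiln; y axis: level along the kiln's face from pivot to catch. Latched, the handle's middle is 115 mm from here along this y axis, at the same height; it gets there by an arc about x.
- kiln: Front-loading kiln, fixed: a grey steel box 340 mm wide, 300 deep, 250 tall; origin under its centre, z up, x axis from its front to its back. The door is on its front, which faces the middle of the table.
- knob_mid (a point): Centre (17.5 mm up) of the loose black control knob, about 60 g, 35 mm tall, standing bore down. Round skirt 48 mm in diameter, 17 tall; across its top a grip bar 44 long, 13 wide, from 17 to 35 mm up. x axis: along the bar to its pointed nose with a white line; z up. Bore in the underside: D-shaped, 13 mm in diameter, 14 deep, its flat on the nose's side, 2.5 mm from the axis.
- spindle_tip (a point): Centre of the top of the bare vertical steel spindle, 12 mm in diameter, flat 2 mm from its axis, top edge bevelled 2 mm, standing 20 mm above the controller. It does not turn. x axis: the way the flat looks, to the box's back edge; the knob's nose must point this way too. z up. Fully home, the knob's centre is 3.5 mm above this point and moves down with it.
- controller: Controller, fixed: a grey box with a flat top, 170 mm deep (x), 130 wide (y), 85 tall; origin under its centre, x axis to its back edge, along which a meter and a lamp stand on the top. The spindle is on the centre line, 25 mm in front of the centre; the longest scale mark round it points to the back.
- spindle (a joint): How far (m) the spindle is pressed down: 0 at rest, 0.004 at its stop. A spring pushes it back up: about 4 N to start it, 8 N to reach the stop.
- dish: Bystander, leave alone: small white ceramic dish of glass bits, 68 mm across, 26 mm tall; origin at its underside centre
- rub_block: Bystander, leave alone: grey rubbing stone, 55 x 40 x 22 mm; origin at its underside centre
- mortar_tub: Bystander, leave alone: black tub full of mortar, 90 mm across, 62 mm tall; origin at its underside centre
- palette_knife: Bystander, leave alone: broad palette knife with a wooden handle, lying flat, 190 mm long; origin at its underside near its middle
- nippers: Bystander, leave alone: tile nippers lying flat, 185 mm long; origin at its underside near its middle
- jar: Bystander, leave alone: screw-lid glass jar, 66 mm across, 70 mm tall; origin at its underside centre
- tessera0: Bystander, leave alone: loose glass mosaic tile, 24 x 20 x 10 mm; origin at its underside centre
- tessera1: Bystander, leave alone: loose glass mosaic tile, 24 x 20 x 10 mm; origin at its underside centre

How it is judged (in metres and radians):
On the way, in this order (a step that is already met when the one before it is completed fails the run):
1. the latch bar rests in its catch (value of joint latch below 0.06 rad), for 0.3 s.
2. the knob is fully home on the spindle, flats matched, and held pressed in (z of knob_mid in the frame of spindle_tip below 0.0065 m and horizontal distance between knob_mid and spindle_tip below 0.003 m and angle between the z axis of knob_mid and the z axis of spindle_tip, either way round below 0.12 rad and angle between the x axis of knob_mid and the x axis of spindle_tip, either way round below 0.25 rad and value of joint spindle above 0.003 m and contact force between the fingers and knob above 3 N), for 0.3 s.
At the end, for the whole second after the job is handed in: For the last second: latch within 0.06 rad of its catch; knob on the spindle within 3 mm of fully home and of its axis, upright within 0.12 rad, turned within 0.25 rad of the flat; the fingers press it (over 3 N) so that the spindle stays over 3 of its 4 mm in (all of step 2 and value of joint latch below 0.06 rad); the arm keeps its last pose, push and grip.
It fails at once if a bystander is moved by more than 30 mm (distance of any of dish, rub_block, mortar_tub, palette_knife, nippers, jar, tessera0, tessera1 from where it was at the start of the episode above 0.03 m).
It also fails if it takes over 62 s, if anything falls off the work surface, if the arm or the gripper's body presses on something with over 40 N, if the wrist force passes 120 N, or if a joint passes its speed limit or range.

## Working session

There is one attempt and no reset: what is moved stays moved. The work goes in short steps, Python scripts to look and compute and a tool call to move; the robot and the scene stay as the last step left them, time stands still between calls to the robot, and variables do not carry over. Pictures are saved under pics/ and viewed, about 8 in all and at most 12, crops included, and the job is handed in when it is done.

Besides the shell and the picture viewer there is one more tool, called after ">>>" as name(argument=value, ...) on one line, values as JSON. jog_arm: Moves the arm, as the interface text tells. Its arguments: {"type":"object","properties":{"steps":{"type":"string"}},"required":["steps"]}

```bash
mkdir -p pics; ls
python3 - <<'E'
from workcell import env
import cv2,pickle
d={}
for n in("top","side"):
    r=env.read_camera(n); d[n]=r
    cv2.imwrite(f"pics/{n}0.png",r["color"][:,:,::-1]); print(n,r["fx"],r["cx"],r["cy"],r["cam_to_world"].round(3).tolist())
pickle.dump(d,open("c0.pkl","wb"))
print(env.state())
E
```

```text
pics
top 565.4761623766265 328.93176344525347 240.51299902145843 [[-0.024, -0.983, 0.181, 0.329], [-1.0, 0.025, 0.004, 0.016], [-0.008, -0.18, -0.984, 1.482], [0.0, 0.0, 0.0, 1.0]]
side 582.3225686717835 321.1648456943976 240.80402703878772 [[-0.926, -0.188, 0.326, 0.136], [-0.376, 0.491, -0.786, 1.043], [-0.013, -0.851, -0.526, 0.816], [0.0, 0.0, 0.0, 1.0]]
{'time': 0.1, 'joint_pos': array([72.75487817, 30.77338534, -0.2529197 , 88.16529963,  0.14836349,
       61.15060839, -4.07969172]), 'qd': array([ 0.03113646, -0.18644223,  0.01965191, -0.11353607,  0.0278193 ,
       -0.06219255,  0.05378   ]), 'joint_torque': array([ 3.06128910e-03, -5.84562993e+01,  1.05218209e+00, -2.59777611e+01,
        1.27004387e-02,  4.59430797e-03, -1.56822131e-05]), 'tcp_pos': array([ 0.15105528, -0.63162448,  0.23049654]), 'eef_rot': array([[ 9.72554862e-01,  2.32673192e-01, -4.75040881e-04],
       [ 2.32673647e-01, -9.72553746e-01,  1.47833911e-03],
       [-1.18032907e-04, -1.54829539e-03, -9.99998794e-01]]), 'contact_force': array([-0.78966735, -0.1771557 , -0.26287033]), 'ft_torque': array([-0.01772744,  0.02126581, -0.03291428]), 'finger_gap': 0.08569425863525178}
```

View pics/top0.png

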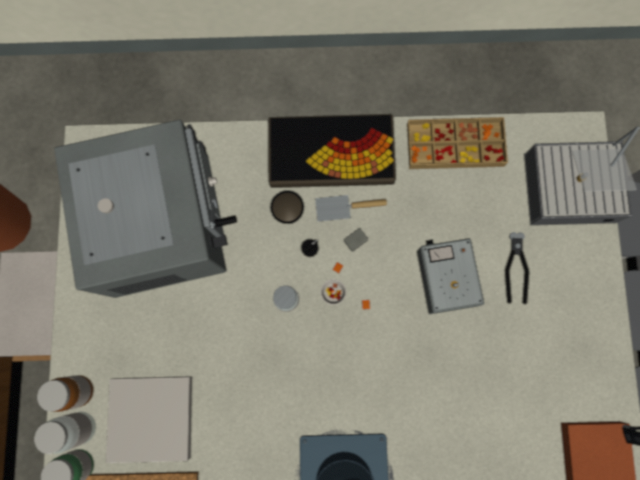

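View pics/side0.png

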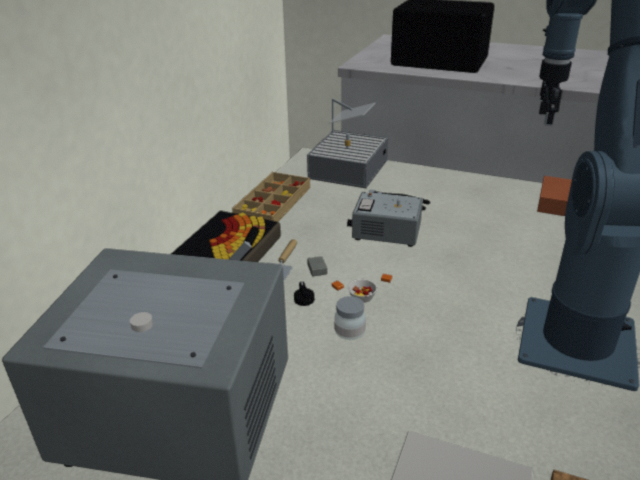

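The top view shows the kiln on the left with its front facing right and the handle near (228,220). The knob is near (310,247), and the controller is near (450,275) with the spindle at about (455,285). I'll enlarge these areas next.

```bash
cat > h.py <<'E'
import numpy as np,cv2,pickle
def ray(c,u,v):
    T=c["cam_to_world"]; d=T[:3,:3]@np.array([(u-c["cx"])/c["fx"],(v-c["cy"])/c["fy"],1.]); return T[:3,3],d
def onz(c,u,v,z):
    o,d=ray(c,u,v); return o+d*(z-o[2])/d[2]
E
python3 - <<'E'
from h import *
d=pickle.load(open("c0.pkl","rb"))
t=d["top"]["color"]
def crop(x,y,w,h,W,H): return cv2.resize(t[y:y+h,x:x+w],(W,H),interpolation=cv2.INTER_CUBIC)
a=crop(160,110,100,150,400,600)
b=crop(410,230,80,60*100//80,400,375); b=crop(410,232,80,84,300,315)
c=crop(290,225,80,76,300,285)
cv2.imwrite("pics/m1.png",np.hstack([a,np.vstack([b,c])])[:,:,::-1])
E
```

```text
(no output)
```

View pics/m1.png

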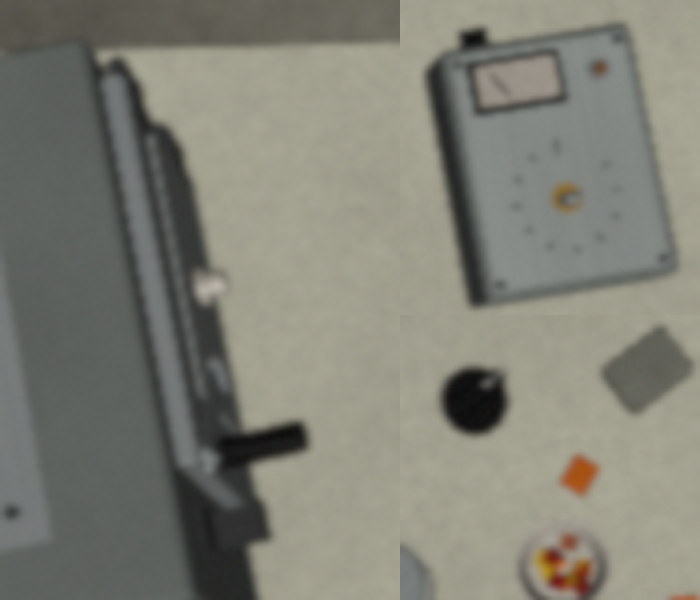

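Run:
```python
from h import *
np.set_printoptions(precision=4,suppress=True)
d=pickle.load(open("c0.pkl","rb")); c=d["top"]; s=d["side"]
# controller
P=lambda x,y:(410+(x-400)/3.75,232+y/3.75)
K=lambda x,y:(290+(x-400)/3.75,225+(y-315)/3.75)
for n,p in dict(fl=(480,303),bl=(440,55),br=(623,25),fr=(677,268)).items(): print(n,onz(c,*P(*p),.085))
print("spin",onz(c,*P(569,197),.105))
bl,fl,br,fr=[onz(c,*P(*p),.085) for p in((440,55),(480,303),(623,25),(677,268))]
for a,b in((fl,bl),(fr,br)): v=b-a; print("ctrl yaw",np.degrees(np.arctan2(v[1],v[0])),np.linalg.norm(v))
v=bl-br; print(np.degrees(np.arctan2(v[1],v[0]))-90,np.linalg.norm(v))
# knob by mask (top and side)
def blob(cm,x,y,r,th):
    g=cm["color"].max(2)[y-r:y+r,x-r:x+r]; m=(g<th).astype(np.uint8); n,l,st,ce=cv2.connectedComponentsWithStats(m); i=1+np.argmax(st[1:,4]); return ce[i]+[x-r,y-r],st[i]
b,st=blob(c,310,247,14,60); print(b,st,"knob",onz(c,*b,.017))
b2,st2=blob(s,305,295,16,60); print(b2,st2,"knob side",onz(s,*b2,.017))
kc=onz(c,*b,.017); w=onz(c,*K(491,380),.035); v=w-kc; print("nose",w,np.degrees(np.arctan2(v[1],v[0])),np.linalg.norm(v))
# kiln
A=lambda x,y:(160+x/4,110+y/4)
for p in((182,122),(226,270),(78,294),(58,146)): print("kiln",onz(c,*p,.25))
for p in((182,122),(226,270)):pass
f1,f2=onz(c,182,122,.25),onz(c,226,270,.25)
y=(f1-f2);print(np.linalg.norm(y)); y/=np.linalg.norm(y); n=np.array([y[1],-y[0],0]); n*= -np.sign(n[1]); print("y",y,"out n",n,np.degrees(np.arctan2(n[1],n[0])))
def onpl(u,v,off):
    o,dd=ray(c,u,v); return o+dd*((f1+n*off-o)@n)/(dd@n)
for nm,p,o in(("hin",A(222,447),.03),("hout",A(305,435),.08),("hmid",A(263,441),.055),("bar bottom",A(235,500),.03),("bar top",A(190,465),.03),("boss",A(240,525),.04),("x",A(218,375),.03),("pink",A(210,287),.04)):
    q=onpl(*p,o); print(nm,q,"along",(q-f2)@y)
```

```text
fl [ 0.3994 -0.2254  0.085 ]
bl [ 0.5644 -0.2081  0.085 ]
br [ 0.5817 -0.3314  0.085 ]
fr [ 0.419  -0.3556  0.085 ]
spin [ 0.4654 -0.2836  0.105 ]
ctrl yaw 5.999265200585998 0.16590730193854406
ctrl yaw 8.446961370284713 0.1644184436225075
7.954871757379834 0.12452648704654162
[309.2488 247.6269] [  6   7  16  16 201] knob [0.5808 0.0736 0.017 ]
[303.3834 295.6933] [  5   4  20  23 313] knob side [0.5811 0.082  0.017 ]
nose [0.5913 0.0596 0.035 ] -53.02681842858519 0.025129674822490778
kiln [0.8426 0.3532 0.25  ]
kiln [0.4956 0.2484 0.25  ]
kiln [0.4508 0.5718 0.25  ]
kiln [0.7921 0.637  0.25  ]
0.36247207141956617
y [0.9573 0.2891 0.    ] out n [ 0.2891 -0.9573  0.    ] -73.19587851907987
hin [0.5685 0.2391 0.412 ] along 0.06716501555115122
hout [0.55   0.1812 0.5149] along 0.03267071799474992
hmid [0.5608 0.2106 0.4571] along 0.05153666754028096
bar bottom [0.5403 0.2305 0.4215] along 0.03765303923352641
bar top [0.5354 0.2291 0.5261] along 0.03257862046141918
boss [0.5129 0.2118 0.5026] along 0.005989470455132453
x [0.6209 0.2549 0.3482] along 0.12191058933942259
pink [0.666  0.2581 0.3556] along 0.16596504641780474
```

Run:
```python
from h import *
np.set_printoptions(precision=4,suppress=True)
d=pickle.load(open("c0.pkl","rb")); c=d["top"]
A=lambda x,y:(160+x/4,110+y/4)
hi,ho=onz(c,*A(222,447),.285),onz(c,*A(305,435),.285); print(hi,ho,np.degrees(np.arctan2(*(ho-hi)[1::-1])),np.linalg.norm(ho-hi))
im=cv2.resize(c["color"][100:310,40:260],None,fx=2.8,fy=2.8,interpolation=cv2.INTER_CUBIC)
T=np.linalg.inv(c["cam_to_world"])
def pj(p):
    q=T[:3,:3]@p+T[:3,3]; return (np.array([c["fx"]*q[0]/q[2]+c["cx"],c["fy"]*q[1]/q[2]+c["cy"]])+.5-[40,100])*2.8
ya=np.radians(10); y=np.array([np.cos(ya),np.sin(ya),0]); n=np.array([y[1],-y[0],0])
f1=np.array([.8426,.3532,.25]); cor=[f1,f1-.34*y,f1-.34*y-.3*n,f1-.3*n]
print("front",cor[0],cor[1])
def onpl(u,v,off):
    o,dd=ray(c,u,v); return o+dd*((f1+n*off-o)@n)/(dd@n)
for nm,p,o in(("hin",A(222,447),.03),("hout",A(305,435),.08),("hmid",A(263,441),.055),("bar bottom",A(235,500),.03),("boss",A(240,525),.03),("x",A(218,375),.03),("pink",A(210,287),.04)):
    q=onpl(*p,o); print(nm,q,"along",(f1-q)@y)
for z in(0,-.25):
    pts=np.array([pj(p+[0,0,z]) for p in cor]).astype(int); cv2.polylines(im,[pts],True,(255,0,0) if z==0 else (0,0,255),1)
cv2.imwrite("pics/k1.png",im[:,:,::-1])
```

```text
[0.5969 0.2655 0.285 ] [0.6024 0.2205 0.285 ] -83.03410173217587 0.04536923577017661
front [0.8426 0.3532 0.25  ] [0.5078 0.2942 0.25  ]
hin [0.6153 0.2827 0.2027] along 0.2360964116491712
hout [0.6184 0.2324 0.215 ] along 0.24178947428297204
hmid [0.6166 0.2575 0.21  ] along 0.2391938711686885
bar bottom [0.5866 0.2776 0.1887] along 0.2652626246201285
boss [0.5722 0.2751 0.186 ] along 0.2798893252208529
x [0.6657 0.2915 0.1741] along 0.18491887332272997
pink [0.7091 0.289  0.2113] along 0.1425819202557072
```

View pics/k1.png

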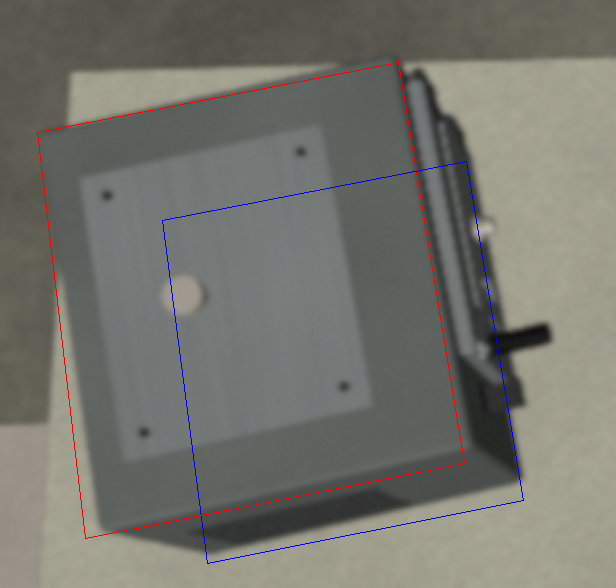

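The overlay shows that the kiln yaw is about 10–12° and that the handle points along -y from the face. Its height is still uncertain, so I'll move in and use the wrist camera.

>>> jog_arm(steps="3.4 -3.3 -1 0 0 0 0.5;3.4 -3.3 -1 0 0 0 0.5;3.4 -3.3 -1 0 0 0 0.5;3.4 -3.3 -1 0 0 0 0.5;3.4 -3.3 -1 0 0 0 0.5;3.4 -3.3 -1 0 0 0 1;3.4 -3.3 -1 0 0 0 1;3.4 -3.3 -1 0 0 0 1")

```text
time: 0.9
tcp_pos: [0.3542, -0.3052, 0.3076]
eef_rot: [[0.975, 0.22, -0.008], [0.22, -0.975, 0.005], [-0.007, -0.007, -1.0]]
contact_force: [0.5, -0.7, 1.1]
finger_gap: 0.0005
```

>>> jog_arm(steps="3.4 -3.3 0 0 0 0 1;3.4 -3.3 0 0 0 0 1;3.4 -3.3 0 0 0 0 1;3.4 -3.3 0 0 0 0 1;3.4 -3.3 0 0 0 0 1;3.4 -3.3 0 0 0 0 1;3.4 -3.3 0 0 0 0 1;3.4 -3.3 0 0 0 0 1")

```text
time: 1.7
tcp_pos: [0.5668, 0.0254, 0.3083]
eef_rot: [[0.976, 0.218, -0.007], [0.218, -0.976, 0.002], [-0.006, -0.003, -1.0]]
contact_force: [0.8, -0.3, 0.7]
finger_gap: -0.0004
```

Run:
```python
from workcell import env
import cv2,pickle
r=env.read_camera("wrist"); pickle.dump((r,env.state()),open("w1.pkl","wb")); print(r["fx"],r["cx"],r["cy"],r["cam_to_world"].round(3).tolist(),env.state()["tcp_pos"])
cv2.imwrite("pics/w1.png",r["color"][:,:,::-1])
```

```text
371.64829954431775 318.0535708413197 236.3328630006358 [[0.218, -0.928, -0.301, 0.643], [-0.976, -0.209, -0.063, 0.042], [-0.004, 0.307, -0.952, 0.449], [0.0, 0.0, 0.0, 1.0]] [0.56954038 0.03516075 0.30831062]
```

View pics/w1.png

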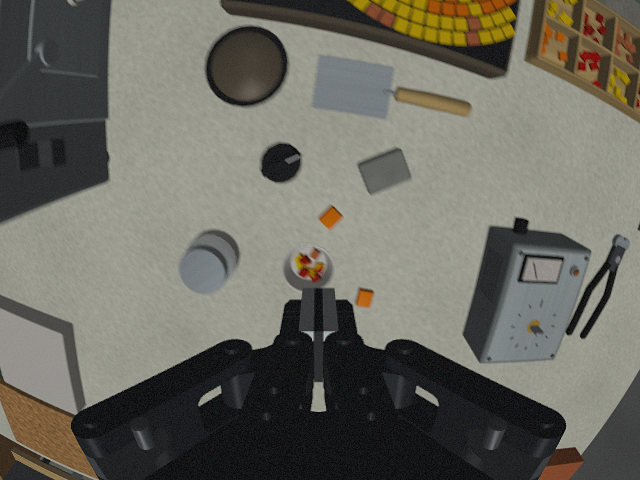

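The wrist view shows the knob at (281,163) with its nose toward (295,158), and the spindle at (535,327). The handle's outer end is only just in view at (15,133). I'll tilt the tool toward the kiln to see the latch.

>>> jog_arm(steps="0 0 -1 8.5 0 0 1;0 0 -1 8.5 0 0 1;0 0 -1 8.5 0 0 1;0 0 0 8.5 0 0 1;0 0 0 0 0 0 1")

```text
time: 2.25
tcp_pos: [0.5712, 0.0393, 0.3378]
eef_rot: [[0.971, 0.198, -0.137], [0.241, -0.796, 0.555], [0.0, -0.572, -0.82]]
contact_force: [0.1, -1.5, -1.3]
finger_gap: 0.0
```

Run:
```python
from workcell import env
import cv2,pickle
r=env.read_camera("wrist"); pickle.dump((r,env.state()),open("w2.pkl","wb")); print(r["cam_to_world"].round(3).tolist(),env.state()["tcp_pos"])
cv2.imwrite("pics/w2.png",r["color"][:,:,::-1])
```

```text
[[0.197, -0.884, -0.424, 0.666], [-0.796, -0.397, 0.457, -0.021], [-0.573, 0.247, -0.782, 0.454], [0.0, 0.0, 0.0, 1.0]] [0.57128495 0.04185449 0.33942462]
```

View pics/w2.png

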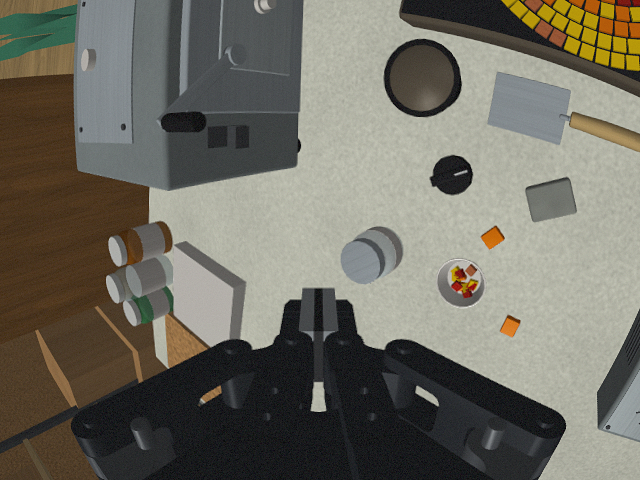

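The latch is now clear. The pivot is at (237,55), the handle runs from (165,124) to (203,122), and the catch blocks are near (230,137). I'll triangulate from these.

```bash
cat >> h.py <<'E'
def fray(c,u,v):
    x,y=(u-c["cx"])/c["fx"],(v-c["cy"])/c["fy"]; r=np.hypot(x,y)+1e-12
    d=np.array([x/r*np.sin(r),y/r*np.sin(r),np.cos(r)]); T=c["cam_to_world"]; return T[:3,3],T[:3,:3]@d
def tri(*rs):
    A=0;b=0
    for o,d in rs:
        d=d/np.linalg.norm(d); M=np.eye(3)-np.outer(d,d); A=A+M; b=b+M@o
    p=np.linalg.solve(A,b); return p,[np.linalg.norm(np.cross(p-o,d/np.linalg.norm(d))).round(4) for o,d in rs]
def fz(c,u,v,z):
    o,d=fray(c,u,v); return o+d*(z-o[2])/d[2]
def yaw(v): return np.degrees(np.arctan2(v[1],v[0]))
E
python3 - <<'E'
from h import *
np.set_printoptions(precision=4,suppress=True)
t=pickle.load(open("c0.pkl","rb"))["top"]; w1=pickle.load(open("w1.pkl","rb"))[0]; w2=pickle.load(open("w2.pkl","rb"))[0]
print("hout",tri(fray(w2,202,122),ray(t,235.5,219)))
print("hin",tri(fray(w2,166,124),ray(t,215.5,221.7)))
print("pivot z.175",fz(w2,237,55,.175))
for p in((169,188),(297,165),(302,5),(181,5)): print(p,"z.25",fz(w2,*p,.25),"z0",fz(w2,*p,.0))
# knob: mask in w1,w2
for w,(x,y) in((w1,(281,163)),(w2,(452,175))):
    g=w["color"].max(2)[y-32:y+32,x-32:x+32]; n,l,st,ce=cv2.connectedComponentsWithStats((g<75).astype(np.uint8)); i=l[32,32] or 1+np.argmax(st[1:,4]); i=1+np.argmax(st[1:,4]); b=ce[i]+[x-32,y-32]
    print("knob",b,st[i],fz(w,*b,.02))
k=fz(w1,281,163,.018); print("nose w1",yaw(fz(w1,300,155,.035)-fz(w1,285,161,.035)),"w2",yaw(fz(w2,468,172,.035)-fz(w2,455,177,.035)),fz(w1,300,155,.035))
print("spin",fz(w1,535,327,.105), tri(fray(w1,535,327),ray(t,455.3,284.5)))
print("ctl edges",[fz(w1,*p,.085) for p in((489,228),(589,250),(553,360),(485,362))])
E
```

```text
hout (array([0.6078, 0.2266, 0.2584]), [np.float64(0.0001), np.float64(0.0001)])
hin (array([0.5995, 0.2684, 0.2683]), [np.float64(0.0013), np.float64(0.0013)])
pivot z.175 [0.6677 0.2884 0.175 ]
(169, 188) z.25 [0.5282 0.2819 0.25  ] z0 [0.3595 0.6543 0.    ]
(297, 165) z.25 [0.5983 0.1268 0.25  ] z0 [0.5158 0.3088 0.    ]
(302, 5) z.25 [0.7095 0.1497 0.25  ] z0 [0.7636 0.3598 0.    ]
(181, 5) z.25 [0.711  0.2982 0.25  ] z0 [0.7669 0.6906 0.    ]
knob [279.6933 162.7812] [  12   13   39   38 1115] [0.5849 0.0761 0.02  ]
knob [451.4722 174.6288] [  10   12   43   40 1207] [0.5848 0.0723 0.02  ]
nose w1 -55.977108153533685 w2 -49.337474423050494 [0.6002 0.0545 0.035 ]
spin [ 0.4778 -0.2688  0.105 ] (array([ 0.4674, -0.2888,  0.0831]), [np.float64(0.0002), np.float64(0.0002)])
ctl edges [array([ 0.5783, -0.1636,  0.085 ]), array([ 0.5856, -0.3239,  0.085 ]), array([ 0.4198, -0.3515,  0.085 ]), array([ 0.4066, -0.234 ,  0.085 ])]
```

>>> jog_arm(steps="0 0 0 -8.5 0 0 1;0 0 0 -8.5 0 0 1;0 0 0 -8.5 0 0 1;0 0 0 -8.5 0 0 1;0 0 0 -0.5 0 0 1")

```text
time: 2.8
tcp_pos: [0.5716, 0.049, 0.3437]
eef_rot: [[0.967, 0.254, 0.019], [0.254, -0.967, -0.009], [0.016, 0.013, -1.0]]
contact_force: [0.4, 0.6, 1.2]
finger_gap: 0.0
```

>>> jog_arm(steps="1.7 -3.5 0.7 0 0 0 1;1.7 -3.5 0.7 0 0 0 1;1.7 -3.5 0.7 0 0 0 1;1.7 -3.5 0.7 0 0 0 1;1.7 -3.5 0.7 0 0 0 1;0 0 0 0 0 0 1")

```text
time: 3.4
tcp_pos: [0.608, 0.2527, 0.312]
eef_rot: [[0.964, 0.264, 0.029], [0.264, -0.965, -0.006], [0.027, 0.014, -1.0]]
contact_force: [-0.6, -0.2, -0.3]
finger_gap: 0.0002
```

Run:
```python
from workcell import env
import cv2,pickle,numpy as np
r=env.read_camera("wrist"); t=env.read_camera("top")
pickle.dump((r,t,env.state()),open("w3.pkl","wb")); print(env.state()["tcp_pos"])
a=cv2.resize(t["color"][150:270,150:270],(480,480),interpolation=cv2.INTER_CUBIC)
cv2.imwrite("pics/w3.png",np.hstack([r["color"][:,160:480],a])[:,:,::-1])
```

```text
[0.60962739 0.24680211 0.31297188]
```

View pics/w3.png

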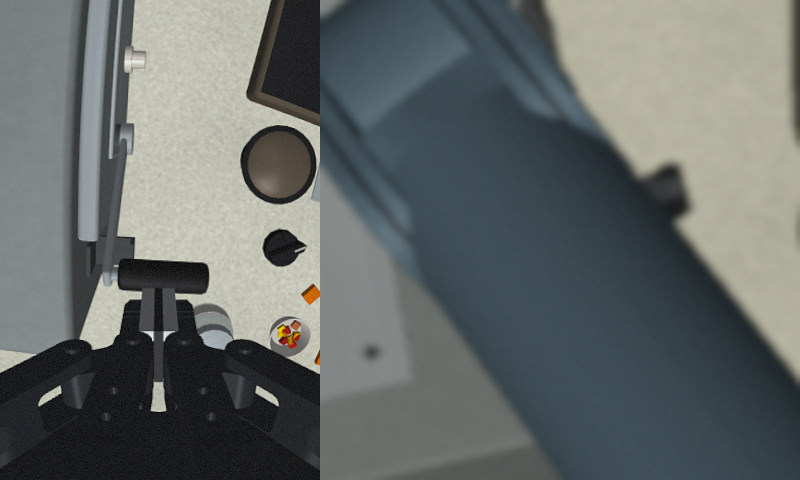

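The fingertips are over the middle of the handle. I'll push down along the arc.

>>> jog_arm(steps="0 0 2 0 0 0 1;0 0 1.5 0 0 0 1;0 0 1 0 0 0 1;-0.7 -0.1 0.8 0 0 0 1;-0.7 -0.1 0.8 0 0 0 1;-0.6 0 0.8 0 0 0 1")

```text
time: 4.1
tcp_pos: [0.5935, 0.2369, 0.2441]
eef_rot: [[0.967, 0.251, 0.038], [0.251, -0.968, -0.011], [0.034, 0.02, -0.999]]
contact_force: [-0.3, 0.4, -1.0]
finger_gap: -0.0003
```

>>> jog_arm(steps="-0.6 0 0.9 0 0 0 1;-0.5 0 0.9 0 0 0 1;-0.4 0 0.9 0 0 0 1;0 0 0 0 0 0 1")

```text
time: 4.5
tcp_pos: [0.5771, 0.2316, 0.2133]
eef_rot: [[0.967, 0.251, 0.037], [0.252, -0.968, -0.013], [0.032, 0.021, -0.999]]
contact_force: [-0.3, 0.2, -0.6]
finger_gap: 0.0003
```

Run:
```python
from workcell import env
import cv2,pickle,numpy as np
r=env.read_camera("wrist"); 
pickle.dump((r,env.state()),open("w4.pkl","wb")); s=env.state();print(s["tcp_pos"],s["contact_force"])
cv2.imwrite("pics/w4.png",r["color"][:400,160:480,::-1])
```

```text
[0.57774116 0.23183582 0.21403078] [ 0.73661049 -0.35343895  0.12216331]
```

View pics/w4.png

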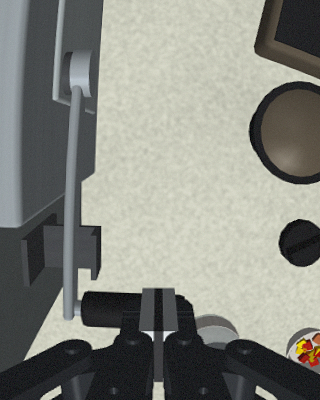

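Run:
```python
from h import *
w=pickle.load(open("w4.pkl","rb"))[0]
p=fz(w,236,82,.175)
for z in(.175,.19,.21): q=fz(w,229,311,z); print(z,p,q,np.linalg.norm((q-p)))
```

```text
0.175 [0.66337956 0.29432617 0.175     ] [0.54386997 0.27317874 0.175     ] 0.121366200461074
0.19 [0.66337956 0.29432617 0.175     ] [0.55231414 0.27147765 0.19      ] 0.11437911476849305
0.21 [0.66337956 0.29432617 0.175     ] [0.56357303 0.26920954 0.21      ] 0.10870689343280902
```

>>> jog_arm(steps="-0.3 0 1 0 0 0 1;0 0 0.8 0 0 0 1;0 0 0.5 0 0 0 1;0 0 0 0 0 0 1")

```text
time: 4.95
tcp_pos: [0.5766, 0.2313, 0.1896]
eef_rot: [[0.967, 0.251, 0.039], [0.251, -0.968, -0.011], [0.035, 0.021, -0.999]]
contact_force: [-0.7, -0.2, -0.1]
finger_gap: 0.0001
```

>>> jog_arm(steps="0 0 -2 0 0 0 1;-2 0 0 0 0 0 1;0 0 1 0 0 0 1;0 0 1 0 0 0 1;0 0 0.6 0 0 0 1;0 0 0.6 0 0 0 1;0 0 0 0 0 0 1")

```text
time: 5.65
tcp_pos: [0.5594, 0.2272, 0.1841]
eef_rot: [[0.967, 0.25, 0.042], [0.25, -0.968, -0.013], [0.038, 0.023, -0.999]]
contact_force: [0.2, -0.4, 1.0]
finger_gap: 0.0
```

>>> jog_arm(steps="0 0 0.6 0 0 0 1;0 0 0.6 0 0 0 1;0 0 0.3 0 0 0 1")

```text
time: 5.95
tcp_pos: [0.5602, 0.2277, 0.1832]
eef_rot: [[0.968, 0.248, 0.045], [0.249, -0.968, -0.019], [0.039, 0.029, -0.999]]
contact_force: [-11.6, -5.8, 22.3]
finger_gap: 0.0004
```

The fingertips stopped at z = 0.183 with 22 N. The top of the latched handle should be at 0.184, so the latch is in its catch. Next is the knob.

>>> jog_arm(steps="0 0 -4 0 0 0 1;-0.3 3.9 0 1.7 -2.2 0 0.8;-0.4 3.9 0 0 0 0 0.6;-0.4 3.9 0 0 0 0 0.5;-0.4 3.9 0 0 0 0 0.5;0 0 0 0 0 0 0.5")

```text
time: 6.55
tcp_pos: [0.5866, 0.0709, 0.2251]
eef_rot: [[0.967, 0.253, 0.002], [0.253, -0.967, 0.003], [0.003, -0.002, -1.0]]
contact_force: [1.4, 0.2, -0.4]
finger_gap: 0.043
```

>>> jog_arm(steps="0 0 0 0 0 8.5 0.5;0 0 0 0 0 8.5 0.5;0 0 0 0 0 8.5 0.5;0 0 0 0 0 8.5 0.5;0 0 0 0 0 8.5 0.5;0 0 0 0 0 8.5 0.5;0 0 0 0 0 8.5 0.5;0 0 0 0 0 8.5 0.5")

```text
time: 7.35
tcp_pos: [0.5886, 0.07, 0.2192]
eef_rot: [[0.593, -0.805, -0.002], [-0.805, -0.593, 0.004], [-0.004, -0.0, -1.0]]
contact_force: [0.5, 0.5, -0.4]
finger_gap: 0.0425
```

Run:
```python
from workcell import env
import cv2,pickle,numpy as np
r=env.read_camera("wrist"); s=env.state()
pickle.dump((r,s),open("w5.pkl","wb")); print(s["tcp_pos"],s["eef_rot"].round(3).tolist(),s["joint_pos"],s["finger_gap"])
cv2.imwrite("pics/w5.png",r["color"][:,:,::-1])
```

```text
[0.58862179 0.07040055 0.21927173] [[0.596, -0.803, -0.002], [-0.803, -0.596, 0.004], [-0.004, -0.001, -1.0]] [  -5.23301034   26.21110866   -7.76987147   97.38903466    3.80112485
   56.74115316 -157.68453556] 0.043087253573826104
```

View pics/w5.png

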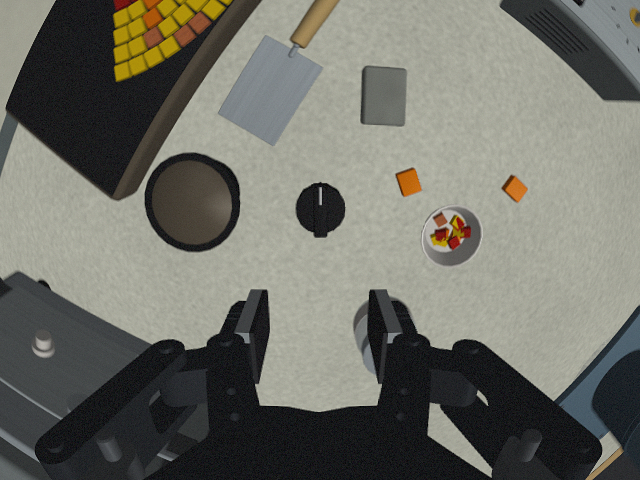

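The knob is at (320,208) and its bar is lined up with the tool's x axis. The white line runs from (320,187) to (321,205), and the tail is at (321,236). I'll work out the shift.

```bash
cat >> h.py <<'E'
def knob(w,s,thr=75):
    p=fz(w,w["cx"],w["cy"],.02); return p
E
python3 - <<'E'
from h import *
np.set_printoptions(precision=4,suppress=True)
w,s=pickle.load(open("w5.pkl","rb")); R=s["eef_rot"]; t=s["tcp_pos"]
m=(w["color"].max(2)<70).astype(np.uint8); n,l,st,ce=cv2.connectedComponentsWithStats(m); i=l[212,310]; print(ce[i],st[i])
cs,_=cv2.findContours((l==i).astype(np.uint8),0,2); (x,y),r=cv2.minEnclosingCircle(cs[0])
x0,y0,ww,hh=st[i][:4]
sk=fz(w,x0+(ww-1)/2,208,.017); a=fz(w,320,183.5,.035); b=fz(w,321,236,.035)
print("skirt",sk,"bar",a,b,(a+b)/2,np.linalg.norm(a-b),"yaw",yaw(a-b),"tool yaw",yaw(R[:,0]))
for p in(sk,(a+b)/2): print("tool shift cm",R.T@(p-t)*100)
E
```

```text
[319.9886 208.8803] [ 296  182   49   55 1930]
skirt [0.5844 0.0722 0.017 ] bar [0.6003 0.0509 0.035 ] [0.5706 0.0895 0.035 ] [0.5854 0.0702 0.035 ] 0.04877280379771519 yaw -52.4673734150806 tool yaw -53.381153542882096
tool shift cm [-0.3114  0.2448 20.2286]
tool shift cm [-0.0939  0.2804 18.4276]
```

>>> jog_arm(steps="-0.2 0.3 3.5 0 0 -1.5 0.5;0 0 4.5 0 0 0 0.5;0 0 4.5 0 0 0 0.5;0 0 4 0 0 0 0.5;0 0 0 0 0 0 0.5")

```text
time: 7.9
tcp_pos: [0.5885, 0.0738, 0.0493]
eef_rot: [[0.622, -0.783, 0.004], [-0.783, -0.622, 0.004], [-0.001, -0.005, -1.0]]
contact_force: [-0.4, 0.7, 0.1]
finger_gap: 0.0426
```

```bash
cat > look.py <<'E'
import sys; from workcell import env
from h import *
np.set_printoptions(precision=4,suppress=True)
r=env.read_camera("wrist"); s=env.state(); pickle.dump((r,s),open(sys.argv[1]+".pkl","wb"))
print(s["tcp_pos"],s["contact_force"],s["finger_gap"],s["joint_pos"],"yaw",yaw(s["eef_rot"][:,0])); print(s["eef_rot"])
cv2.imwrite(f"pics/{sys.argv[1]}.png",r["color"][:,:,::-1])
E
python3 look.py w6
```

```text
[0.5905 0.0742 0.0521] [0.5822 0.6883 1.698 ] 0.04257348416317248 [  -7.6736   39.1325   -5.0416  102.9919    4.9014   37.595  -157.0212] yaw -51.57235466832019
[[ 0.6215 -0.7834  0.0077]
 [-0.7834 -0.6215  0.005 ]
 [ 0.0009 -0.0091 -1.    ]]
```

View pics/w6.png

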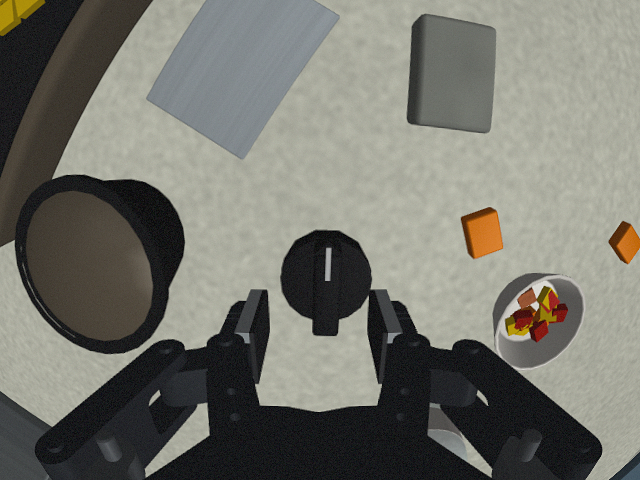

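The knob bar runs from its nose at about (328,232) to its tail at (326,335), and it lies between the jaws.

Run:
```python
from h import *
np.set_printoptions(precision=4,suppress=True)
w,s=pickle.load(open("w6.pkl","rb")); R=s["eef_rot"]; t=s["tcp_pos"]
a=fz(w,329,233,.035); b=fz(w,325.5,334,.035); sk=fz(w,326,275,.017)
print(a,b,np.linalg.norm(a-b),yaw(a-b),R.T@((a+b)/2-t)*100,R.T@(sk-t)*100)
```

```text
[0.6029 0.0479 0.035 ] [0.5715 0.0892 0.035 ] 0.05192366364230043 -52.80201710923061 [0.2323 0.6214 1.7051] [0.0381 0.6109 3.5051]
```

>>> jog_arm(steps="0.1 0.6 0 -0.5 0 0 0.5;0 0 1.5 0 0 0 0.5;0 0 1.3 0 0 0 0.5;0 0 0.3 0 0 0 0.5;0 0 0 0 0 0 0.5")

```text
time: 8.45
tcp_pos: [0.592, 0.0702, 0.0257]
eef_rot: [[0.621, -0.784, 0.012], [-0.784, -0.621, 0.001], [0.006, -0.01, -1.0]]
contact_force: [0.1, 0.2, 0.5]
finger_gap: 0.0425
```

>>> jog_arm(steps="-0.2 0.5 0.3 0 0.8 0 0.5;-0.1 0.2 0.3 0 0 0 0.5;0 0 0 0 0 0 0.5")

```text
time: 8.75
tcp_pos: [0.5845, 0.0682, 0.0199]
eef_rot: [[0.621, -0.784, 0.022], [-0.784, -0.621, -0.01], [0.022, -0.011, -1.0]]
contact_force: [-0.3, -0.5, -0.7]
finger_gap: 0.0428
```

>>> jog_arm(steps="0.1 -0.1 0 -0.6 -1.2 0 0.5;0 0 0 0 0 0 0.5")

```text
time: 8.95
tcp_pos: [0.5857, 0.0683, 0.0202]
eef_rot: [[0.622, -0.783, 0.001], [-0.783, -0.622, -0.0], [0.001, -0.0, -1.0]]
contact_force: [-0.1, -0.6, 0.2]
finger_gap: 0.0424
```

>>> jog_arm(steps="0 0 0 0 0 0 1;0 0 0 0 0 0 1;0 0 0 0 0 0 1;0 0 0 0 0 0 1;0 0 0 0 0 0 1")

```text
time: 9.45
tcp_pos: [0.5856, 0.0687, 0.0205]
eef_rot: [[0.622, -0.783, 0.002], [-0.783, -0.622, -0.001], [0.002, -0.001, -1.0]]
contact_force: [0.1, -0.3, 0.3]
finger_gap: 0.0111
```

>>> jog_arm(steps="0 0 -2 0 0 0 1;0 0 -3 0 0 0 1;0 0 -4 0 0 0 1;0 0 -4 0 0 0 1;0 0 -3 0 0 -8 1;0 0 0 0 0 -8 1;0 0 0 0 0 -8 1;0 0 0 0 0 -8 1")

```text
time: 10.25
tcp_pos: [0.5832, 0.0692, 0.1858]
eef_rot: [[0.949, -0.315, -0.001], [-0.315, -0.949, -0.002], [0.0, 0.003, -1.0]]
contact_force: [-0.0, -0.2, -0.2]
finger_gap: 0.0113
```

>>> jog_arm(steps="0 0 0 0 0 -8 1;0 0 0 0 0 -8 1;0 0 0 0 0 -8 1;0 0 0 0 0 -4 1;0 0 0 0 0 0 1")

```text
time: 10.75
tcp_pos: [0.5818, 0.0687, 0.1851]
eef_rot: [[0.982, 0.191, -0.003], [0.191, -0.982, -0.003], [-0.003, 0.002, -1.0]]
contact_force: [-0.2, -0.1, -0.6]
finger_gap: 0.0116
```

>>> jog_arm(steps="-2.8 3.9 0 0 0 0 1;-2.8 3.9 0 0 0 0 1;-2.8 3.9 0 0 0 0 1;-2.8 3.9 0 0 0 0 1;-2.8 3.9 0 0 0 0 1;-2.8 3.9 0 0 0 0 1;-2.8 3.9 0 0 0 0 1;-2.8 3.9 0 0 0 0 1")

```text
time: 11.55
tcp_pos: [0.4174, -0.2824, 0.1847]
eef_rot: [[0.982, 0.187, 0.002], [0.187, -0.982, 0.002], [0.002, -0.002, -1.0]]
contact_force: [0.9, -0.4, -0.7]
finger_gap: 0.0115
```

>>> jog_arm(steps="0 0 0 0 0 0 1;0 0 0 0 0 0 1")

```text
time: 11.75
tcp_pos: [0.4126, -0.29, 0.1846]
eef_rot: [[0.985, 0.17, -0.0], [0.17, -0.985, -0.001], [-0.0, 0.001, -1.0]]
contact_force: [0.4, 1.1, -1.1]
finger_gap: 0.0113
```

```bash
python3 look.py w7
```

```text
[ 0.4123 -0.2904  0.1845] [-0.5422 -0.0316 -0.579 ] 0.011439436333619147 [ 40.6835  20.8163 -13.0516 111.8209   6.3359  48.0261 -55.9918] yaw 9.797393452128874
[[ 0.9854  0.1702 -0.0008]
 [ 0.1702 -0.9854 -0.0016]
 [-0.0011  0.0015 -1.    ]]
```

View pics/w7.png

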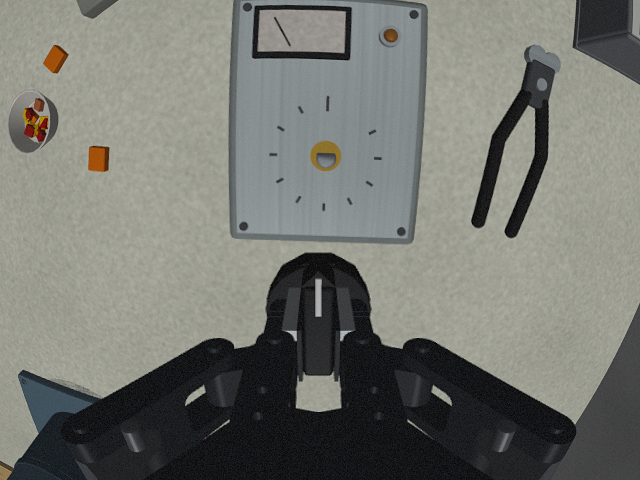

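The spindle top is at (326,157) with its flat facing up in the picture, toward the meter. The longest mark is at (327,103) and the opposite one at (323,207). The knob in hand has its line at x≈318, its skirt from 267 to 371 and its skirt front at 253.

Run:
```python
from h import *
np.set_printoptions(precision=4,suppress=True)
w,s=pickle.load(open("w7.pkl","rb")); R=s["eef_rot"]; t=s["tcp_pos"]
T=lambda p:R.T@(p-t)*1000
f=lambda u,v,z:fz(w,u,v,z)
print("marks yaw",yaw(f(327,103,.085)-f(323,207,.085)), yaw(f(247,7,.085)-f(243,226,.085)),yaw(f(414,14,.085)-f(401.5,231,.085)), yaw(f(272,154,.085)-f(378,158,.085))-90, yaw(f(247,7,.085)-f(414,14,.085))-90,yaw(f(243,226,.085)-f(401.5,231,.085))-90)
print("mark centres",T((f(327,103,.085)+f(323,207,.085))/2),T((f(272,154,.085)+f(378,158,.085))/2))
print("bolt centre",T(sum(f(*p,.085) for p in((247,7),(414,14),(243,226),(401.5,231)))/4),"+25mm back of spindle")
# sub-pixel of D top: bright-ish non gold region
c=w["color"].astype(int); sub=c[138:178,306:346]; sat=sub.max(2)-sub.min(2)
m=((sat>60)).astype(np.uint8); ys,xs=np.nonzero(m); print("gold bbox",xs.min()+306,xs.max()+306,ys.min()+138,ys.max()+138)
for v in range(150,174): print(v,[int(x) for x in sub[v-138,8:34].mean(1)] if v%2==0 else "")
zt=t[2]+.0145
a,b=f(318.5,262,zt),f(318,375,zt); print("tail",T(b),"line",T(f(318.5,278,zt)),T(f(318.5,316,zt)))
zs=t[2]-.0035
print("skirt l,r",T(f(267,300,zs)),T(f(371,300,zs)),"front top",T(f(318,253,zs)), "front bottom z",T(f(318,253,t[2]-.0205)))
```

```text
marks yaw 7.79394625588215 7.719469974941059 7.844768768261104 7.769398167487623 7.945776799282498 7.924413313175791
mark centres [55.809   4.0601 99.4556] [55.9295  4.1801 99.4557]
bolt centre [80.8057  5.2616 99.4311] +25mm back of spindle
gold bbox 311 340 141 170
150 [104, 102, 97, 100, 100, 100, 98, 102, 99, 99, 100, 97, 103, 99, 97, 97, 102, 97, 101, 96, 100, 102, 100, 107, 98, 106]
151 
152 [100, 95, 99, 97, 91, 94, 95, 99, 97, 94, 97, 98, 101, 97, 98, 103, 100, 97, 100, 103, 92, 100, 101, 100, 102, 96]
153 
154 [101, 99, 85, 65, 57, 59, 61, 60, 60, 61, 59, 63, 60, 64, 61, 62, 60, 66, 66, 62, 66, 83, 100, 100, 100, 101]
155 
156 [102, 101, 86, 80, 85, 88, 85, 83, 79, 76, 78, 74, 73, 75, 75, 75, 72, 74, 71, 80, 70, 70, 93, 100, 103, 99]
157 
158 [102, 101, 87, 88, 109, 123, 114, 110, 106, 104, 102, 104, 99, 97, 94, 97, 99, 91, 93, 92, 85, 71, 97, 101, 100, 101]
159 
160 [100, 99, 90, 92, 110, 122, 123, 123, 127, 123, 122, 122, 119, 121, 119, 117, 112, 113, 111, 102, 88, 77, 96, 97, 99, 100]
161 
162 [102, 102, 94, 94, 102, 116, 130, 131, 124, 123, 127, 125, 129, 127, 129, 129, 
[... 262 characters left out ...]
, 107, 101, 98, 100, 97, 100, 115, 137, 138, 140]
167 
168 [139, 141, 126, 109, 105, 99, 101, 99, 102, 95, 95, 100, 101, 100, 99, 98, 97, 95, 96, 105, 113, 136, 139, 139, 139, 137]
169 
170 [144, 139, 139, 140, 142, 141, 128, 114, 97, 102, 98, 98, 97, 102, 104, 109, 118, 133, 140, 138, 140, 141, 137, 138, 139, 138]
171 
172 [140, 138, 137, 138, 139, 140, 144, 143, 140, 140, 139, 142, 140, 143, 144, 144, 146, 140, 143, 139, 139, 138, 141, 138, 140, 139]
173 
tail [-25.2443  -0.2974 -14.4739] line [ 20.8335  -0.1101 -14.5221] [  4.4902  -0.1014 -14.5049]
skirt l,r [  2.0785 -22.7542   3.4646] [ 2.0616 23.002   3.5314] front top [24.1949 -0.3223  3.4741] front bottom z [17.9792 -0.3466 20.4806]
```

Run:
```python
from h import *
from scipy.optimize import fsolve
np.set_printoptions(precision=2,suppress=True)
for n,zb,fr,tl in(("w5",0,(320.5,182.5),(321,236.5)),("w6",0,(327,230),(325.5,335)),("w7",None,(318.5,253),(318,375))):
    w,s=pickle.load(open(n+".pkl","rb")); R=s["eef_rot"]; t=s["tcp_pos"]
    if zb is None: zb=t[2]-.0205
    g=lambda p,z:(R.T@(fz(w,*p,z)-t))[0]*1000
    print(n,"front-bottom centre",g(fr,zb)-24,"front-top",g(fr,zb+.017)-24,"tail centre",g(tl,zb+.035)+22)
    print("  solve c,dz(mm)",fsolve(lambda q:[g(fr,zb+q[1]/1000)-24-q[0],g(tl,zb+.035+q[1]/1000)+22-q[0]],[0,0]))
    # skirt mask rows: widths
    m=(w["color"].max(2)<90)
    for v in range(int(fr[1])-2,int(fr[1])+60,4):
        xs=np.nonzero(m[v,255:385])[0]; print(v,(xs.min()+255,xs.max()+255) if len(xs) else None,end=" ")
    print()
```

```text
w5 front-bottom centre -5.3574133022855435 front-top -2.5892253636128792 tail centre -3.805063486822526
  solve c,dz(mm) [ -7.   -10.07]
180 None 184 (np.int64(312), np.int64(328)) 188 (np.int64(305), np.int64(335)) 192 (np.int64(301), np.int64(338)) 196 (np.int64(299), np.int64(341)) 200 (np.int64(297), np.int64(343)) 204 (np.int64(296), np.int64(344)) 208 (np.int64(296), np.int64(344)) 212 (np.int64(296), np.int64(344)) 216 (np.int64(297), np.int64(343)) 220 (np.int64(299), np.int64(341)) 224 (np.int64(301), np.int64(339)) 228 (np.int64(305), np.int64(334)) 232 (np.int64(313), np.int64(327)) 236 (np.int64(314), np.int64(326)) 240 None 
w6 front-bottom centre -4.831395992780482 front-top 0.25883650809107195 tail centre -2.2247924633409113
  solve c,dz(mm) [-7.09 -7.53]
228 None 232 (np.int64(311), np.int64(341)) 236 (np.int64(303), np.int64(348)) 240 (np.int64(296), np.int64(354)) 244 (np.int64(293), np.int64(358)) 248 (np.int64(290), np.int64(361)) 252 (np.int64(288), np.int64(363)) 256 (np.int64(286), np.int64(365)) 260 (np.int64(284), np.int64(367)) 264 (np.int64(283), np.int64(3
[... 184 characters left out ...]
(np.int64(282), np.int64(369)) 
w7 front-bottom centre -6.0208072302476126 front-top 0.19490227080545708 tail centre -3.244288725736773
  solve c,dz(mm) [-8.32 -6.29]
251 None 255 (np.int64(300), np.int64(335)) 259 (np.int64(293), np.int64(344)) 263 (np.int64(286), np.int64(350)) 267 (np.int64(281), np.int64(355)) 271 (np.int64(278), np.int64(358)) 275 (np.int64(276), np.int64(359)) 279 (np.int64(274), np.int64(362)) 283 (np.int64(272), np.int64(364)) 287 (np.int64(270), np.int64(366)) 291 (np.int64(269), np.int64(367)) 295 (np.int64(268), np.int64(368)) 299 (np.int64(267), np.int64(369)) 303 (np.int64(267), np.int64(369)) 307 (np.int64(266), np.int64(370)) 311 (np.int64(266), np.int64(370))
```

>>> jog_arm(steps="2 0.15 0.8 0 0 1 1;2 0.15 0.8 0 0 1 1;1.8 0.15 0.8 0 0 0 1;0 0 1 0 0 0 1;0 0 0 0 0 0 1;0 0 0 0 0 0 1")

```text
time: 12.4
tcp_pos: [0.4746, -0.2779, 0.149]
eef_rot: [[0.99, 0.14, -0.001], [0.14, -0.99, 0.001], [-0.001, -0.001, -1.0]]
contact_force: [-0.6, 0.1, -0.7]
finger_gap: 0.0112
```

>>> jog_arm(steps="-0.5 0.6 0.6 0 0 0 1;0 0 0.3 0 0 0 1;0 0 0 0 0 0 1")

```text
time: 12.7
tcp_pos: [0.4686, -0.2854, 0.1399]
eef_rot: [[0.99, 0.139, -0.002], [0.139, -0.99, 0.0], [-0.002, -0.0, -1.0]]
contact_force: [-1.0, -0.7, 0.1]
finger_gap: 0.0114
```

>>> jog_arm(steps="0 0 0 0 0 0 1")

```text
time: 12.8
tcp_pos: [0.4682, -0.2858, 0.14]
eef_rot: [[0.99, 0.138, -0.002], [0.138, -0.99, 0.0], [-0.002, -0.0, -1.0]]
contact_force: [-0.0, 0.4, -0.4]
finger_gap: 0.0111
```

>>> jog_arm(steps="0.25 -0.1 0.3 0 -0.1 0 1;0 0 0.4 0 0 0 1;0 0 0.2 0 0 0 1;0 0 0 0 0 0 1")

```text
time: 13.2
tcp_pos: [0.4709, -0.2846, 0.1306]
eef_rot: [[0.99, 0.138, -0.003], [0.138, -0.99, -0.001], [-0.003, 0.0, -1.0]]
contact_force: [0.3, 0.0, 0.3]
finger_gap: 0.0112
```

>>> jog_arm(steps="0 0 0.3 0 -0.2 0 1;0 0 0.3 0 0 0 1;0 0 0.3 0 0 0 1;0 0 0 0 0 0 1")

```text
time: 13.6
tcp_pos: [0.4714, -0.2846, 0.1218]
eef_rot: [[0.99, 0.138, -0.006], [0.138, -0.99, -0.002], [-0.006, 0.001, -1.0]]
contact_force: [-1.9, 1.4, 5.9]
finger_gap: 0.0116
```

>>> jog_arm(steps="0 0 0.3 0 0.4 0 1;0 0 0.2 0 0 0 1")

```text
time: 13.8
tcp_pos: [0.4734, -0.2848, 0.1182]
eef_rot: [[0.99, 0.138, 0.005], [0.138, -0.99, -0.002], [0.004, 0.002, -1.0]]
contact_force: [1.8, 1.0, -0.4]
finger_gap: 0.0117
```

>>> jog_arm(steps="0 0 0.2 0 -0.3 0 1;0 0 0.2 0 0 0 1;0 0 0.2 0 0 0 1")

```text
time: 14.1
tcp_pos: [0.4735, -0.2847, 0.1114]
eef_rot: [[0.99, 0.139, -0.001], [0.139, -0.99, -0.002], [-0.001, 0.002, -1.0]]
contact_force: [1.0, 0.3, 2.4]
finger_gap: 0.0114
```

Insertion is going freely: TCP z = 0.1114 against an expected home of 0.1115. Now I'll press to the stop.

>>> jog_arm(steps="0 0 0.2 0 0 0 1;0 0 0.3 0 0 0 1;0 0 0.3 0 0 0 1;0 0 0.3 0 0 0 1")

```text
time: 14.5
tcp_pos: [0.4739, -0.2849, 0.1068]
eef_rot: [[0.99, 0.138, -0.003], [0.138, -0.99, -0.004], [-0.003, 0.003, -1.0]]
contact_force: [-11.1, 6.4, 37.9]
finger_gap: 0.0114
```

>>> jog_arm(steps="0 0 0.4 0 0 0 1;0 0 0.4 0 0 0 1")

```text
time: 14.7
tcp_pos: [0.474, -0.2849, 0.1068]
eef_rot: [[0.991, 0.137, -0.004], [0.137, -0.991, -0.005], [-0.005, 0.005, -1.0]]
contact_force: [-12.7, 8.3, 45.3]
finger_gap: 0.0111
```

>>> jog_arm(steps="-0.05 0 0.3 0 0.2 0 1;0 0 0.3 0 0 0 1;0 0 0.3 0 0 0 1;0 0 0.3 0 0 0 1")

```text
time: 15.1
tcp_pos: [0.4739, -0.2848, 0.1068]
eef_rot: [[0.991, 0.137, -0.002], [0.137, -0.991, -0.007], [-0.003, 0.007, -1.0]]
contact_force: [-9.0, 6.5, 33.9]
finger_gap: 0.0114
```

```bash
python3 look.py w8
python3 - <<'E'
from workcell import env
import cv2,numpy as np
t=env.read_camera("top")["color"]; s=env.read_camera("side")["color"]; w=cv2.imread("pics/w8.png")
a=cv2.resize(s[170:260,335:445],(400,330),interpolation=cv2.INTER_CUBIC)[:,:,::-1]
b=cv2.resize(t[160:260,160:270],(400,270),interpolation=cv2.INTER_CUBIC)[:,:,::-1]
cv2.imwrite("pics/m8.png",np.hstack([np.vstack([a,b]),cv2.resize(w[80:400,200:440],(400,600))]))
st=env.state(); print(st["time"],st["tcp_pos"],st["contact_force"])
E
```

```text
[ 0.4739 -0.2849  0.1069] [-9.2144  5.425  33.8253] 0.011515554295995245 [ 34.7423  31.5128 -11.2678 107.8255   9.5391  41.4606 -64.211 ] yaw 7.854001607120609
[[ 0.9906  0.1367 -0.0018]
 [ 0.1366 -0.9906 -0.0076]
 [-0.0028  0.0073 -1.    ]]
15.25 [ 0.47388894 -0.28480696  0.10685882] [-9.82065543  6.04547128 34.14272464]
```

View pics/m8.png

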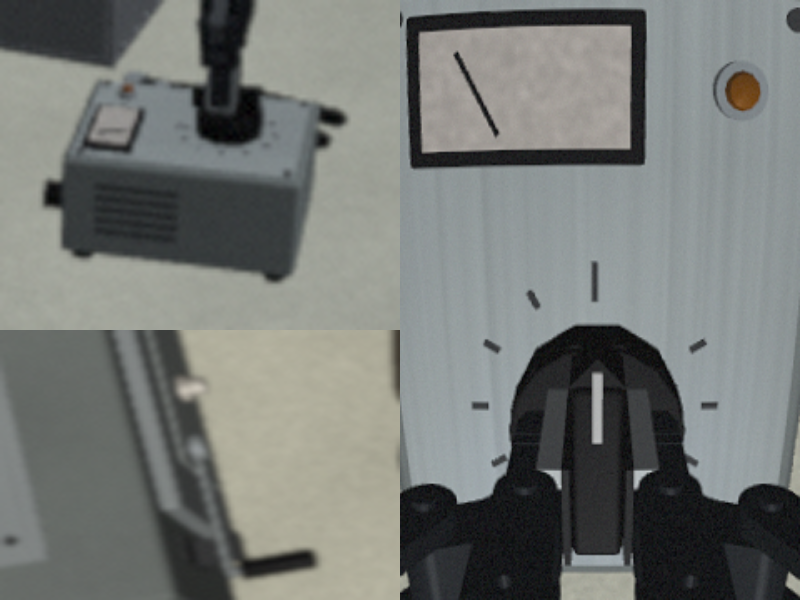

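The knob sits low on the controller, with its white line aimed at the longest scale mark. In the top view the latch bar lies level in its catch. Handing in.

```bash
python3 -c "
from workcell import env
print(env.close_job()); s=env.state(); print(s['time'],s['tcp_pos'],s['contact_force'])"
```

```text
the job is handed in; nothing more can be done
None
the job is handed in; nothing more can be done
```

The latch is down in its catch, and the knob is on the spindle, flats matched, and still held pressed to the stop. I handed the job in at about 15 s. No verdict is reported, and the state could not be read after hand-in.

- **Latch:** I pushed it down with the closed fingertips. They then stopped firmly on the handle at z = 0.183 m with 22 N (0.184 expected when latched), and the last top picture shows the bar in its catch.
- **Knob:** I gripped it by its bar and turned it about 60°. It slid onto the spindle with about 6 N at first and then almost none.
- **Press:** It stopped hard at TCP z = 0.1068 m (0.1075 expected), with about 34 N down. Tool yaw was 7.85° against 7.8° measured for the controller, tilt was under 0.5°, and the white line points at the longest scale mark.
- **Disagreements:**
  - The fingers read 11.4 mm open on the 13 mm bar.
  - The knob went on about 3 mm further along x than I had measured, probably from my estimate of where it sat in the grip.
  - About 11 N of sideways force remained at the end.
- **Not checked:** I did not measure the positions of the other things on the table at the end. I saw no unexpected contact with them.

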